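# Raise the counter screen and dose two balls from the slide-gate feeder

## Task

Raise the folded screen of the parts counter until it stands 60 degrees up from closed and leave it standing there. Then pull the feeder's bottom slide out part-way, so that just the two rear balls of its four drop into the tub while the two front balls stay in, and push the slide fully shut again. Leave the other things on the bench undisturbed.

Things in the scene. Friction and masses are not known exactly. Their poses are not given: they have to be found in the camera images.
- readout: parts counter like a small rugged laptop: flat grey base 176 mm deep (x), 210 mm wide (y), 32 mm high, fixed to the bench; folded grey screen panel (158 x 182 x 14 mm) hinged along its rear edge. Origin on the bench right under the hinge line, mid-width; -x points to its front (towards the robot), z up
- screen (a joint): angle of the screen in rad: 0 closed flat on the base, grows as the front edge rises; 1.047 is 60 degrees; stop at 1.9. It starts at 0 to 0.2. The hinge is stiff: the screen stays where it is left; about 4 N at the tongue raises it
- screen_grip (a point): grasp point on the steel pull tongue in the middle of the screen's front edge; moves with the screen. Tongue 20 mm wide (y), 11 mm thick, 57 mm long; the point lies 203 mm from the hinge line (and 3 mm above its level when closed), 41 mm from the screen's edge, 16 mm from the tongue's tip. When closed -x runs out along the tongue; y is along the hinge
- screen_hinge (a point): middle of the hinge line, 40 mm above the bench; the hinge runs along this point's y
- feeder: slim aluminium hopper, 38 mm wide (y), 214 mm high, on four posts and a foot plate 156 mm wide, over an open tub; fixed to the bench. Origin on the bench under the middle of the cells; -x points to its front (towards the robot), z up. Its throat (x = -54 to +54 mm) holds four cells in a row along x, centres at +39, +13, -13, -39 mm, a ball in each
- gate (a joint): how far the bottom slide is pulled out to the front, in m: 0 fully shut, stop at 0.105. It is the floor of all four cells and bares the rear ones first: the rearmost ball drops by 0.028, the second by 0.053, the third only beyond 0.066, so 0.059 lets out just two. About 2 N of friction; it stays where it is left
- gate_grip (a point): grasp point on the slide's steel handle bar, 16 mm wide (y), 14 mm high, lying along x, from 15 mm in front of this point to 57 mm behind it (when shut, the throat's front wall is 61 mm behind it); 85 mm above the bench; moves with the slide. Axes as the feeder's
- tub_in (a point): centre of the floor of the whitish translucent open tub (122 mm across, 72 mm high, fixed) that stands under the cells, at feeder x = +12 mm, 12 mm above the bench
- ball1_center (a point): centre of the rearmost steel ball, 18 mm across; at the start in the cell at feeder x = +39 mm, 99 mm above the bench
- ball2_center (a point): centre of the second steel ball from the rear, 18 mm across (cell at x = +13 mm)
- ball3_center (a point): centre of the third steel ball from the rear, 18 mm across (cell at x = -13 mm): stays in its cell
- ball4_center (a point): centre of the front steel ball, 18 mm across (cell at x = -39 mm): stays in its cell
- driver_small: small black screwdriver, 150 mm long, lying between the counter and the feeder: a bystander
- coffee_cup: lidded take-away cup, 95 mm wide, 174 mm high, origin at its foot: a bystander
- marker: marker pen, 134 mm long, lying at the bench's left edge: a bystander
- feeder_head (a point): lower front edge of the hopper's head, at feeder x = -94 mm, 150 mm high; the head rises from here to 214 mm and below it slopes back to the throat (x = -54 mm, 120 mm high). It overhangs the slide's handle, so a gripper must come in leaning back towards the robot, 25 to 45 degrees from vertical, fingers pointing forward and down

How it is judged:
On the way, in this order (a step that is already met when the one before it is completed fails the run):
1. the screen stands 54 to 66 degrees up from closed, at rest (value of joint screen between 0.942 and 1.152 rad and value of joint gate below 0.01 m and velocity of joint screen between -0.1 and 0.1 rad/s), for 0.3 s.
2. the slide is pulled out and the two rear balls lie in the tub, the two front ones still in their cells (value of joint gate above 0.04 m and horizontal distance between each of ball1_center, ball2_center and tub_in below 0.06 m and height (world z) of each of ball1_center, ball2_center below 0.07 m and height (world z) of each of ball3_center, ball4_center above 0.088 m), for 0.1 s.
At the end, for the whole second after the job is handed in: The screen stands 60 degrees up from closed, within 6 degrees; the slide is shut to within 6 mm; the two rear balls lie in the tub and the two front balls are still in their cells (value of joint screen between 0.942 and 1.152 rad and value of joint gate below 0.006 m and horizontal distance between each of ball1_center, ball2_center and tub_in below 0.06 m and height (world z) of each of ball1_center, ball2_center below 0.07 m and height (world z) of each of ball3_center, ball4_center above 0.088 m and horizontal distance between each of ball3_center, ball4_center and feeder below 0.06 m); the robot touches nothing.
It fails at once if a loose bystander (screwdriver, cup or marker) is moved more than 3 cm (distance of any of driver_small, coffee_cup, marker from where it was at the start of the episode above 0.03 m).
It also fails if it takes over 61 s, if anything falls off the work surface, if the arm or the gripper's body presses on something with over 40 N, if the wrist force passes 120 N, or if a joint passes its speed limit or range.

## Robot

A 6-joint arm with a two-finger parallel gripper is mounted at the origin on a cart in front of the work surface, level with it; the furniture and walls round the work are solid. World frame = base frame: x ahead of the robot, y to its left, z up, the work surface at z = 0. Lengths are in m, angles in rad, forces in N, time in s.
With the tool pointing down it reaches from about 0.425 to 1.125 m from the base axis. Payload 14.9 kg.
Tool frame: the origin (TCP) lies at the very end of the fingers, on their centre line; the grasp point (between the pads) lies ctrl.grip_point_offset behind it (ctrl.grip_point_offset is the distance from the TCP to the grasp point, in m); z points along the fingers, y is the direction in which the jaws open and shut (so a half turn about z gives the same grasp; the last joint's range is limited). The gripper opens to 91 mm and grips with 3 to 60 N. Pads are 32 mm wide; open, the fingers measure 118 mm over their backs; the gripper's body (76 mm by 178 mm) begins 60 mm behind the grasp point.
Start: joints at [-1.371, 0.379, 1.734, -0, 1.028, -0.033], TCP at [0.161, -0.681, 0.214] pointing down, gripper open.
Joint ranges: [-2.77, 2.77], [-0.74, 2.19], [0, 2.66], [-1.06, 4.2], [0.31, 2.87], [-3.08, 3.08]. Speed limits (rad/s): [1.89, 1.89, 2.39, 3.14, 3.14, 3.14].

## Interface

Orientations are given as a 3x3 rotation matrix whose columns are the frame's x, y, z axes.
In Python, from bench import ctrl, cams, spotter gives the robot as it stands.
- The arm moves only by the tool drive_tool, never from a script. Its arguments are lists of equal length, an entry for each row: "translation": the shift along the tool's x, y, z in units of 60 mm (1.0 is 60 mm), a list of three; "roll": the turn about the tool's z in units of 8 degrees (1.0 is 8 degrees). A call has 1 to 5 rows; each row is the pose to reach, as a shift and turn from the pose commanded when the call began, along the tool's axes at that moment; what a row does not reach only later rows make up. A row lasts 1/8 s, in which the tool goes at most 62.5 mm and 10.7 degrees, less where a joint would pass 70% of its speed; a pose out of reach is approached as far as the arm can. A call with a gripper value outside its range is refused whole. "gripper" is the finger opening in mm, from 0 to 91.2, set as the call begins (left out, the last holds). The fingers move at their own pace and stop on an object; the grip force is fixed at half the most. Time passes only in rows, so rows that repeat a pose let the fingers close. It gives the time, the measured TCP pose, the force and the opening at its end, in the units of the state.
- ctrl.sense(): the state, without advancing time (a new reading comes with each control period).
- cams.grab_frame(name): name is "scene" or "top" or "wrist"; returns (picture, depth): 420x560x3 uint8, red, green, blue; 420x560 float32, m along the optical axis (not along the pixel's ray), 0 where there is no reading.
- cams.camera_params(name): a dict with "fx", "fy", "cx", "cy" (pixels), "eye" and "attitude" of the camera in the world; the wrist camera has in their place "T_tool_cam" (4x4, takes a point from camera to tool coordinates, whose origin is the TCP and whose axes are the flange's). Camera axes: x right, y down, z forward; pixel columns grow to the right and rows downward; lengths in m; the calibration is good to about 2 mm. The wrist camera is an equidistant fisheye: a pixel r from the principal point sees the ray r / f radians off the axis. A picture is of the moment at which its call begins: read the wrist's pose just before it. camera_params takes no time and is no camera call.
- ctrl.sign_off(): hands the job in, once; it reports no verdict.
Trained networks look in the newest picture that a camera, given by its name, has taken for a name from the list of things; names that differ only in an ending like _2 or _b are one class to them, and where a whole thing is asked for, a point or a joint stands for the part that bears it (a point fixed in the world has none). Each returns a list of dicts, best first, with "p" (0 to 1); they miss things now and then, are a little off and sometimes report something else, mostly with a low value. They report only what shows in the picture. A call takes as long as a camera call.
- spotter.cut_out(camera, thing): "mask" (420x560 bool, what is visible of it) and "xy" ([column, row] in pixels, amid what is visible of it).
The state is a dict: "clock": time; "joints": joint angles; "dq": joint speeds; "joint_torque": joint torques, N m; "position": TCP position; "eef_rot": TCP orientation; "contact_force": force on the tool from outside, world axes, zero at the start; "wrist_torque": the same for the moment, N m; "gripper_width": finger opening in m.
Only numpy, scipy, OpenCV 4.12 (cv2) and the standard library are available. Lean on these libraries where they do the work, as an engineer would, in place of code of your own. Each camera call takes 0.05 s, during which the arm holds its last target.

## Working session

There is one attempt and no reset: what is moved stays moved. The work goes in short steps, Python scripts to look and compute and a tool call to move; the robot and the scene stay as the last step left them, time stands still between calls to the robot, and variables do not carry over. Pictures are saved under pics/ and viewed, and the job is handed in when it is done.

Besides the shell and the picture viewer there is one more tool, called after "Emit:" as name(argument=value, ...), one argument or row to a line, values as JSON. drive_tool: Moves the arm, as the interface text tells. Its arguments: {"type":"object","properties":{"translation":{"type":"array"},"roll":{"type":"array"},"gripper":{"type":"number"}},"required":["translation","roll"]}

```bash
mkdir -p pics; ls
python3 - <<'E'
from bench import ctrl,cams,spotter
import cv2,numpy as np
s=ctrl.sense();print(s)
print(ctrl.grip_point_offset)
for n in ["scene","top","wrist"]:
    print(n,cams.camera_params(n))
    p,d=cams.grab_frame(n);cv2.imwrite(f"pics/{n}0.png",p[:,:,::-1]);np.save(f"{n}_d.npy",d)
    for t in ["readout","screen","feeder","gate","screen_grip","gate_grip","driver_small","coffee_cup","marker"]:
        if n=="wrist":continue
        r=spotter.cut_out(n,t)
        for i,q in enumerate(r[:2]): print(t,q["p"],q["xy"],q["mask"].sum()); np.save(f"m_{n}_{t}_{i}.npy",q["mask"])
print(ctrl.sense()["clock"])
E
```

```text
pics
{'clock': 0.0, 'joints': array([-1.37128501e+00,  3.79408283e-01,  1.73479364e+00, -2.16451688e-05,
        1.02850435e+00, -3.33271250e-02]), 'dq': array([-2.86775141e-04, -7.83855529e-04,  2.42887465e-03,  1.28904850e-03,
        7.12278680e-05, -5.27537194e-04]), 'joint_torque': array([-3.80363388e-03, -7.63723040e+01, -4.34379172e+01,  6.50603045e-02,
        4.23882203e-02, -9.83315454e-05]), 'position': array([ 0.16140859, -0.68071824,  0.21328208]), 'eef_rot': array([[ 9.73012795e-01,  2.30751042e-01, -2.38880593e-04],
       [ 2.30751165e-01, -9.73012187e-01,  1.08785489e-03],
       [ 1.85899203e-05, -1.11361870e-03, -9.99999380e-01]]), 'contact_force': array([-0.28210833,  0.27721576,  0.43300487]), 'wrist_torque': array([ 0.01977328, -0.01977162, -0.03228266]), 'gripper_width': 0.09108935550913516}
0.0188
scene {'fx': 515.0318702079412, 'fy': 515.0318702079412, 'cx': 280.8921738566757, 'cy': 207.64010957754007, 'eye': array([-0.39366672,  0.69273589,  1.06617892]), 'attitude': array([[-0.5831631 , -0.48757972,  0.64975904],
       [-0.81232679,  0.35668219, -0.4614141
[... 713 characters left out ...]
er 0.88 [380.5, 182.2] 4076
gate 0.52 [366.3, 216.2] 116
screen_grip 0.66 [224.0, 207.5] 4869
gate_grip 0.56 [364.9, 213.2] 162
driver_small 0.85 [285.7, 179.2] 294
coffee_cup 0.75 [117.6, 171.6] 1703
marker 0.59 [122.8, 235.4] 219
wrist {'fx': 325.19226210127806, 'fy': 325.19226210127806, 'cx': 282.9925258266853, 'cy': 208.362546548924, 'T_tool_cam': array([[ 5.52644413e-04, -9.64659642e-01, -2.63498518e-01,
         7.37484274e-02],
       [ 9.99999354e-01,  7.94835947e-04, -8.12536277e-04,
        -2.41375435e-04],
       [ 9.93259048e-04, -2.63497899e-01,  9.64659458e-01,
        -1.70096592e-01],
       [ 0.00000000e+00,  0.00000000e+00,  0.00000000e+00,
         1.00000000e+00]])}
1.05
```

View pics/top0.png

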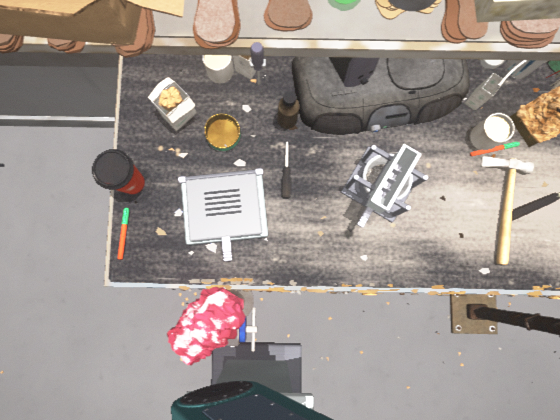

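View pics/scene0.png

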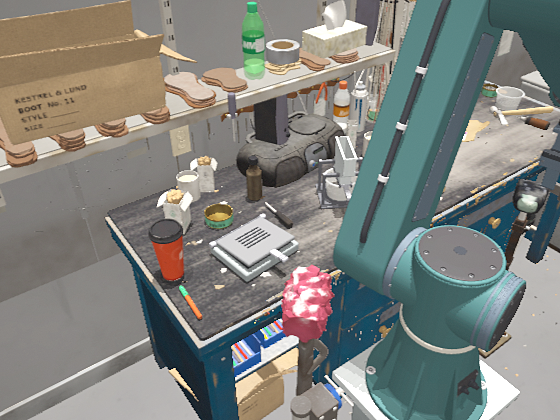

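View pics/wrist0.png

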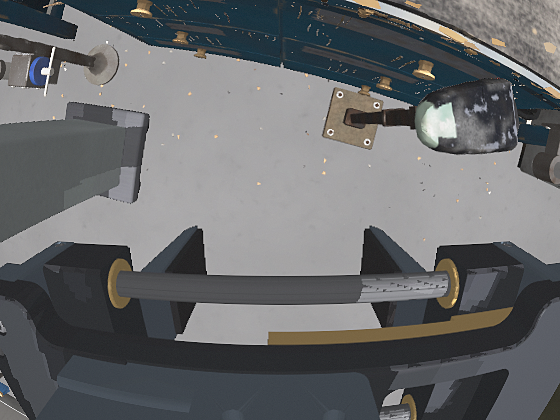

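```bash
cat > h.py <<'E'
import numpy as np,cv2
from bench import ctrl,cams,spotter
def cloud(n,d):
    c=cams.camera_params(n);v,u=np.mgrid[:420,:560]
    P=np.stack([(u-c["cx"])/c["fx"]*d,(v-c["cy"])/c["fy"]*d,d],-1)
    return P@c["attitude"].T+c["eye"]
E
python3 - <<'E'
from h import *
d=np.load("top_d.npy");P=cloud("top",d)
m=np.load("m_top_screen_0.npy")&(d>0)
Q=P[m];print("screen z pct",np.percentile(Q[:,2],[1,10,50,90,99]))
for (a,b) in [(.02,.045),(.045,.3)]:
    q=Q[(Q[:,2]>a)&(Q[:,2]<b)]
    if len(q)>50:print(a,len(q),cv2.minAreaRect((q[:,:2]*1000).astype(np.float32)))
print("bench z",P[260,250:260,2], P[150,450])
def show(r0,r1,c0,c1,st):
    for r in range(r0,r1,st): print(r,' '.join("%3d"%(1000*P[r,c,2]) for c in range(c0,c1,st)))
show(160,270,174,278,5)
print();show(135,245,335,435,4)
f=np.load("m_top_feeder_0.npy")&(d>0)
q=P[f];q=q[(q[:,2]>.2)];print(len(q),q[:,2].mean(),cv2.minAreaRect((q[:,:2]*1000).astype(np.float32)))
for t in ["gate","gate_grip"]:
    g=np.load(f"m_top_{t}_0.npy")&(d>0);q=P[g];print(t,q.mean(0),np.percentile(q[:,2],[5,25,50,75,95]))
E
```

```text
screen z pct [0.04451911 0.05097004 0.05788347 0.06378697 0.06732499]
0.02 54 ((617.8575439453125, 75.82952880859375), (168.6736297607422, 185.5259246826172), 7.099727630615234)
0.045 4763 ((589.781005859375, 70.37245178222656), (223.68814086914062, 181.88992309570312), 6.907313346862793)
bench z [-0.00199459 -0.00106394 -0.00371759  0.00229329  0.00218079 -0.00219199
  0.00048837 -0.00159761 -0.00063466  0.00474467] [ 0.78385134 -0.52232586 -0.00343241]
160  -3   2   0   0   2   0   3   0   4  -1   0   2   2   4   2   0   0  -1  -1  -1   1
165   0   0  -5   5   1   0   4   0   2   3   0   1  -1   5   2  -2   2  -3  -3   2   2
170   1  -1   0   0  -3  -4   0   1  -1   0   3   0   0   1  -2  46  49  49   0  -5   3
175  -1  -1   1   3   3  47  46  48  51  45  46  49  49  52  52  50  51  34   0  -2   2
180   4  47  45  51  53  56  54  53  52  55  51  50  55  52  53  47  52  29   0  -2  -4
185   2   3  30  49  54  53  52  52  54  51  55  54  55  56  49  54  50  31   0  -2   1
190   0   2  31  53  53  51  52  53  53  57  53  55  55  58  54  54  52  34   1   0   1
195  -3   2  29  54  55  
[... 3845 characters left out ...]
0   0  -1   0   1   0  -3  -2   0   4   0   4  -4   1  -1
235   0   2   4   1  -3   0   2   3  -1   0   3   0   0   0   3  -3   0   0   1   2   0  -2  -1  -1   0
239   1  -6   0   4   5   0   3   0   0   0   1   2   0  -1   1  -2  -3   2   1  -5  -2  -1  -3   2  -2
243   0   3   0   0  -1  -1   0  -2   3  -1  -3   0  -1   2   2   0   0  -2   0   5   0  -3  -2  -2   0
572 0.21440919880899847 ((662.0746459960938, -317.45904541015625), (44.3841438293457, 148.22393798828125), 59.70878601074219)
gate [ 0.58939733 -0.2740089   0.0927493 ] [0.08920142 0.09139868 0.09272542 0.09422439 0.09609709]
gate_grip [ 0.60525701 -0.28561274  0.09214709] [0.08773844 0.09051234 0.09243563 0.09395404 0.09594087]
```

Run:
```python
import cv2
p=cv2.imread("pics/top0.png");cv2.imwrite("pics/t1.png",cv2.resize(p[130:270,170:440],None,fx=2.9,fy=2.9,interpolation=cv2.INTER_CUBIC))
```

```text
(no output)
```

View pics/t1.png

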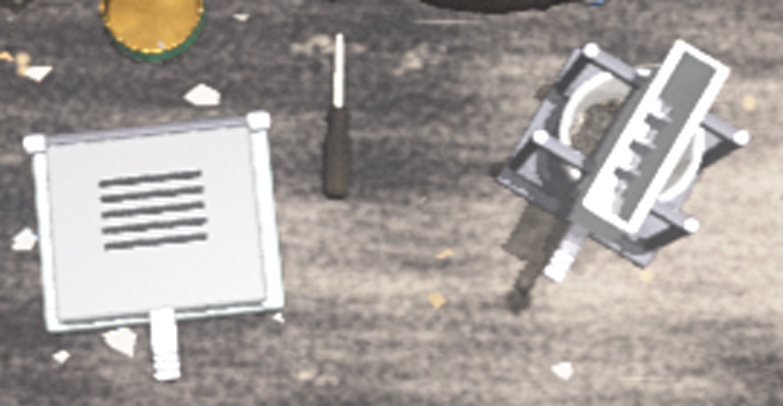

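Run:
```python
from h import *
d=np.load("top_d.npy");P=cloud("top",d)
m=np.load("m_top_screen_0.npy")&(d>0)&(d<1.19)
Q=P[m];Q=Q[(Q[:,2]>.04)&(Q[:,2]<.08)]
a=np.radians(6.9);f=np.array([np.cos(a),np.sin(a)]);l=np.array([-np.sin(a),np.cos(a)])
X=Q[:,:2]@f;Y=Q[:,:2]@l
print("X",np.percentile(X,[0,.2,1,99,100]),"Y",np.percentile(Y,[0,.5,50,99.5,100]))
t=X<X.min()+.05
print("tongue n",t.sum(),"Ymid",(np.percentile(Y[t],2)+np.percentile(Y[t],98))/2,np.ptp(Y[t]),"z",Q[t,2].mean())
c=np.polyfit(X[~t],Q[~t,2],1);print("slope",-c[0],"z at Xmax",np.polyval(c,X.max()))
c=np.polyfit(X,Q[:,2],1);print("all",-c[0])
# all raised points incl base, hinge knobs
v=(P[...,2]>.02)&(P[...,2]<.08)&(np.abs(P[...,0]-.6)<.16)&(np.abs(P[...,1]-.07)<.14)&(d>0)
A=P[v];XA=A[:,:2]@f;YA=A[:,:2]@l
print("base X",np.percentile(XA,[0,1,50,99.5,100]),"Y",np.percentile(YA,[0,.5,99.5,100]))
# tongue axis direction
ti=Q[t];vv=np.linalg.svd(ti[:,:2]-ti[:,:2].mean(0))[2][0];print("tongue yaw",np.degrees(np.arctan2(vv[1],vv[0]))%180)
# handle
b=np.radians(-30.3);f=np.array([np.cos(b),np.sin(b)]);l=np.array([-np.sin(b),np.cos(b)])
g=(np.load("m_top_gate_0.npy")|np.load("m_top_gate_grip_0.npy"))
g=cv2.dilate(g.astype(np.uint8),np.ones((9,9)))>0
g&=(P[...,2]>.08)&(P[...,2]<.1)
q=P[g];O=np.array([.6794,-.3276]);x=(q[:,:2]-O)@f;y=(q[:,:2]-O)@l
print("handle x",np.percentile(x,[0,2,98,100]),"y",np.percentile(y,[0,3,50,97,100]),q[:,2].mean())
ff=np.load("m_top_feeder_0.npy")&(P[...,2]>.207)&(P[...,2]<.225)
q=P[ff];x=(q[:,:2]-O)@f;y=(q[:,:2]-O)@l
print("head x",np.percentile(x,[0,1,99,100]),"y",np.percentile(y,[0,1,99,100]))
```

```text
X [0.48212013 0.48645158 0.49859695 0.70290951 0.70663435] Y [-0.09193609 -0.09070497 -0.00155756  0.08749869  0.08995727]
tongue n 152 Ymid -0.0012658106654094246 0.019315822628877124 z 0.06524716498881374
slope 0.08651040638044097 z at Xmax 0.04981355203717077
all 0.08406099525074065
base X [0.48193467 0.49924676 0.61416193 0.70562218 0.70778263] Y [-0.10744187 -0.10497503  0.10259865  0.10574325]
tongue yaw 7.199737483057476
handle x [-0.1301395  -0.12930503  0.05060503  0.05196631] y [-0.01553548 -0.01508513 -0.00319933  0.00773337  0.00821166] 0.09247570034370509
head x [-0.094185   -0.09370521  0.05207079  0.05403916] y [-0.02218186 -0.02162087  0.02195662  0.02220902]
```

```bash
cat >> h.py <<'E'
def to(x,y,z,psi):
    "units from current pose to target (tool down), psi deg yaw of tool x"
    s=ctrl.sense();R=s["eef_rot"];t=R.T@(np.array([x,y,z])-s["position"])/.06
    cur=np.degrees(np.arctan2(R[1,0],R[0,0]))
    r=-(psi-cur)/8
    print("t",round(s["clock"],2),"pos",s["position"].round(4),"psi",cur.round(2),"tilt",R[2].round(3),"F",s["contact_force"].round(1),"w",round(s["gripper_width"],4),"q",s["joints"].round(2))
    print("units",t.round(3),"roll",round(r,3), "rows",np.linalg.norm(t)/1.04,abs(r)/1.33)
E
python3 -c "
from h import *
to(.35,-.45,.36,67)"
```

```text
t 1.05 pos [ 0.1615 -0.6811  0.214 ] psi 13.34 tilt [-0.  0. -1.] F [-1.3  0.2 -0.4] w 0.091 q [-1.37  0.38  1.73 -0.    1.03 -0.03]
units [ 3.946 -3.024 -2.434] roll -6.708 rows 5.322226755082909 5.043360752410092
```

Emit:
drive_tool(
  translation=[
    [0.4,-0.3,-0.9],
    [1.2,-0.9,-1.6],
    [2.0,-1.5,-2.2],
    [2.8,-2.1,-2.4],
    [3.6,-2.7,-2.4],
  ],
  roll=[-1.3,-2.6,-3.9,-5.2,-6.5],
  gripper=60,
)

```text
clock: 1.68
position: [0.3271, -0.4826, 0.3589]
eef_rot: [[0.412, 0.911, 0.001], [0.911, -0.412, -0.002], [-0.001, 0.002, -1.0]]
contact_force: [1.9, 0.6, -0.8]
gripper_width: 0.0599
```

```bash
python3 -c "
from h import *
to(.46,-.15,.36,116)"
```

```text
t 1.68 pos [ 0.3271 -0.4826  0.3589] psi 65.65 tilt [-0.001  0.002 -1.   ] F [ 1.9  0.6 -0.8] w 0.0599 q [-1.02  0.05  1.86  0.    1.23 -0.59]
units [ 5.964 -0.267 -0.028] roll -6.294 rows 5.740554825939541 4.732177909092232
```

Emit:
drive_tool(
  translation=[
    [0.9,0,0],
    [1.8,-0.1,0],
    [2.7,-0.1,0],
    [3.6,-0.2,0],
    [4.6,-0.2,0],
  ],
  roll=[-1.2,-2.4,-3.7,-5.0,-6.3],
)

```text
clock: 2.3
position: [0.4304, -0.2263, 0.3575]
eef_rot: [[-0.439, 0.898, 0.001], [0.898, 0.439, -0.0], [-0.001, 0.0, -1.0]]
contact_force: [0.4, -0.7, 1.1]
gripper_width: 0.0597
```

```bash
python3 -c "
from h import *
to(.49,.05,.2,165)"
```

```text
t 2.3 pos [ 0.4304 -0.2263  0.3575] psi 116.04 tilt [-0.001  0.    -1.   ] F [ 0.4 -0.7  1.1] w 0.0597 q [-0.53 -0.13  2.04 -0.    1.23 -0.99]
units [3.702 2.913 2.623] roll -6.119 rows 5.18465586957376 4.601068399286818
```

Emit:
drive_tool(
  translation=[
    [0.7,0.6,0.1],
    [1.5,1.2,0.3],
    [2.3,1.8,0.6],
    [3.0,2.4,1.0],
    [3.7,2.9,1.5],
  ],
  roll=[-1.2,-2.4,-3.7,-5.0,-6.1],
)

```text
clock: 2.92
position: [0.4912, 0.0497, 0.2672]
eef_rot: [[-0.965, 0.261, 0.002], [0.261, 0.965, 0.0], [-0.002, 0.001, -1.0]]
contact_force: [0.7, -0.4, -0.1]
gripper_width: 0.0597
```

```bash
python3 -c "
from h import *
to(.495,.0586,.14,187)"
```

```text
t 2.92 pos [0.4912 0.0497 0.2672] psi 164.88 tilt [-0.002  0.001 -1.   ] F [ 0.7 -0.4 -0.1] w 0.0597 q [ 0.05 -0.02  2.11  0.    1.06 -1.25]
units [-0.019  0.158  2.12 ] roll -2.765 rows 2.0437793530885204 2.0790448392716034
```

Emit:
drive_tool(
  translation=[
    [0,0.1,0.8],
    [0,0.16,1.6],
    [0,0.16,2.1],
    [0,0.16,2.1],
  ],
  roll=[-1.3,-2.6,-2.76,-2.76],
  gripper=50,
)

```text
clock: 3.42
position: [0.4918, 0.0569, 0.1396]
eef_rot: [[-0.993, -0.115, -0.004], [-0.115, 0.993, -0.0], [0.004, 0.0, -1.0]]
contact_force: [0.1, -0.2, -0.2]
gripper_width: 0.0499
```

```bash
cat >> h.py <<'E'
def wristpt(u,v,z):
    "pixel -> world at height z"
    s=ctrl.sense();c=cams.camera_params("wrist");T=c["T_tool_cam"]
    a=(u-c["cx"])/c["fx"];b=(v-c["cy"])/c["fy"];r=np.hypot(a,b)
    k=np.array([np.sin(r)*a/r,np.sin(r)*b/r,np.cos(r)])
    R=s["eef_rot"];e=R@T[:3,3]+s["position"];w=R@T[:3,:3]@k
    return e+w*(z-e[2])/w[2]
def wproj(p):
    s=ctrl.sense();c=cams.camera_params("wrist");T=c["T_tool_cam"]
    q=T[:3,:3].T@(s["eef_rot"].T@(np.array(p)-s["position"])-T[:3,3])
    r=np.arctan2(np.hypot(q[0],q[1]),q[2]);h=np.hypot(q[0],q[1])
    return int(c["cx"]+c["fx"]*r*q[0]/h),int(c["cy"]+c["fy"]*r*q[1]/h)
def wpic(name,pts):
    p,d=cams.grab_frame("wrist");im=p[:,:,::-1].copy()
    for q in pts: cv2.drawMarker(im,wproj(q),(0,0,255),0,10,1)
    cv2.imwrite(f"pics/{name}.png",im);print([wproj(q) for q in pts])
E
python3 -c "
from h import *
wpic('w1',[(.4951,.0586,.066),(.479,.0566,.067),(.6961,.0829,.04)])
to(.495,.0586,.0415,187)"
```

```text
[(284, 221), (284, 201), (284, 382)]
t 3.48 pos [0.4929 0.0569 0.1412] psi -173.42 tilt [ 0.001  0.    -1.   ] F [0.1 0.3 0.5] w 0.0503 q [ 0.07  0.17  2.17 -0.    0.8  -1.62]
units [-0.041  0.024  1.661] roll -45.053 rows 1.5978886986291057 33.87429765316948
```

View pics/w1.png

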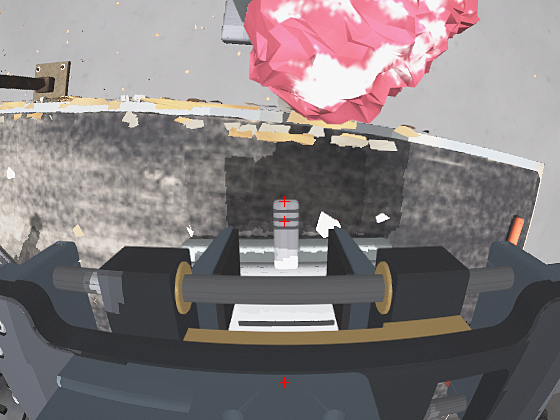

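Emit:
drive_tool(
  translation=[
    [-0.03,0.03,0.8],
    [-0.04,0.03,1.5],
    [-0.04,0.03,1.66],
    [-0.04,0.03,1.66],
  ],
  roll=[0,0,0,0],
)

```text
clock: 3.98
position: [0.4961, 0.059, 0.0428]
eef_rot: [[-0.993, -0.115, 0.001], [-0.115, 0.993, 0.0], [-0.001, -0.0, -1.0]]
contact_force: [-0.1, -0.5, -0.1]
gripper_width: 0.0498
```

Emit:
drive_tool(
  translation=[
    [0,0,0],
    [0,0,0],
    [0,0,0],
    [0,0,0],
  ],
  roll=[0,0,0,0],
  gripper=5,
)

```text
clock: 4.47
position: [0.4956, 0.0594, 0.042]
eef_rot: [[-0.993, -0.115, 0.001], [-0.115, 0.993, 0.001], [-0.001, 0.0, -1.0]]
contact_force: [-0.3, 6.7, 1.8]
gripper_width: 0.0197
```

```bash
python3 -c "
from h import *
to(.495,.0586,.0415,-173)
import numpy as np
s=ctrl.sense();X0=None
th0=.085
for th in np.linspace(th0,1.09,13):
    g=lambda t:np.array([-.203*np.cos(t)+.003*np.sin(t),.203*np.sin(t)+.003*np.cos(t)])
    d=(g(th)-g(th0))/.06;print(round(th,3),'x',-d[0].round(2),'z',-d[1].round(2))"
```

```text
t 4.47 pos [0.4956 0.0594 0.042 ] psi -173.38 tilt [-0.001  0.    -1.   ] F [-0.3  6.7  1.8] w 0.0197 q [ 0.07  0.36  2.19  0.    0.6  -1.61]
units [ 0.011 -0.013  0.008] roll -0.047 rows 0.01813773212822057 0.03559954469786178
0.085 x -0.0 z -0.0
0.169 x -0.04 z -0.28
0.252 x -0.1 z -0.56
0.336 x -0.19 z -0.83
0.42 x -0.3 z -1.09
0.504 x -0.43 z -1.34
0.588 x -0.58 z -1.58
0.671 x -0.75 z -1.81
0.755 x -0.94 z -2.02
0.839 x -1.14 z -2.21
0.922 x -1.36 z -2.39
1.006 x -1.6 z -2.55
1.09 x -1.85 z -2.69
```

Emit:
drive_tool(
  translation=[
    [-0.04,0,-0.28],
    [-0.1,0,-0.56],
    [-0.19,0,-0.83],
    [-0.3,0,-1.09],
    [-0.3,0,-1.09],
  ],
  roll=[0,0,0,0,0],
)

```text
clock: 5.1
position: [0.5129, 0.0616, 0.1078]
eef_rot: [[-0.993, -0.116, -0.001], [-0.116, 0.993, 0.001], [0.001, 0.001, -1.0]]
contact_force: [-3.2, 6.7, 2.7]
gripper_width: 0.0198
```

Emit:
drive_tool(
  translation=[
    [-0.13,0,-0.25],
    [-0.28,0,-0.49],
    [-0.45,0,-0.72],
    [-0.64,0,-0.93],
    [-0.84,0,-1.12],
  ],
  roll=[0,0,0,0,0],
)

```text
clock: 5.72
position: [0.5619, 0.0676, 0.1738]
eef_rot: [[-0.993, -0.115, -0.004], [-0.115, 0.993, 0.001], [0.003, 0.001, -1.0]]
contact_force: [-1.9, 7.7, -6.5]
gripper_width: 0.0198
```

Emit:
drive_tool(
  translation=[
    [-0.22,0,-0.18],
    [-0.46,0,-0.34],
    [-0.58,0,-0.41],
    [-0.58,0,-0.41],
    [-0.58,0,-0.41],
  ],
  roll=[0,0,0,0,0],
)

```text
clock: 6.35
position: [0.5973, 0.0719, 0.1989]
eef_rot: [[-0.993, -0.115, -0.001], [-0.115, 0.993, 0.002], [0.001, 0.002, -1.0]]
contact_force: [-2.3, 8.2, 2.7]
gripper_width: 0.0201
```

```bash
python3 -c "
from h import *
p=ctrl.sense()['position'];f=np.array([.9928,.1201])
print(f@p[:2]-.701, p[2]+.0188-.04, np.arctan2(p[2]+.0188-.04,.701-f@p[:2])-.0148, ctrl.sense()['contact_force'])
p,d=cams.grab_frame('scene');cv2.imwrite('pics/s2.png',cv2.resize(p[120:320,130:400,::-1],None,fx=2.8,fy=2.8))
p,d=cams.grab_frame('top');cv2.imwrite('pics/t2.png',cv2.resize(p[120:320,130:400,::-1],None,fx=2.8,fy=2.8))
"
```

```text
-0.09934247081293024 0.1777051863118081 1.0462469940332373 [-2.26757529  8.21086199  2.69758137]
```

View pics/s2.png

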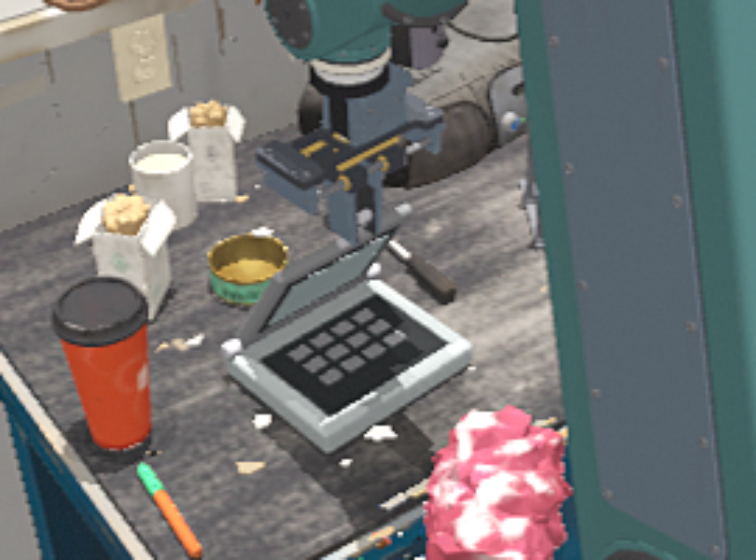

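Emit:
drive_tool(
  translation=[
    [0,0,0],
    [0,0,0],
    [0,0,0],
    [0,0,-0.6],
    [0,0,-1.4],
  ],
  roll=[0,0,0,0,0],
  gripper=50,
)

```text
clock: 7.08
position: [0.5971, 0.0707, 0.2828]
eef_rot: [[-0.993, -0.115, -0.002], [-0.115, 0.993, -0.0], [0.002, 0.0, -1.0]]
contact_force: [0.5, 0.2, 0.4]
gripper_width: 0.0498
```

Emit:
drive_tool(
  translation=[
    [0.6,0,-0.5],
    [1.4,0,-0.8],
    [2.2,0,-1.0],
    [2.2,0,-1.0],
  ],
  roll=[0,0,0,0],
)

```text
clock: 7.58
position: [0.465, 0.0554, 0.344]
eef_rot: [[-0.993, -0.115, 0.002], [-0.115, 0.993, 0.0], [-0.002, -0.0, -1.0]]
contact_force: [0.4, -0.9, 0.3]
gripper_width: 0.0499
```

```bash
python3 -c "
from h import *
p,d=cams.grab_frame('top');cv2.imwrite('pics/t3.png',cv2.resize(p[100:300,130:400,::-1],None,fx=2.8,fy=2.8))
P=cloud('top',d);f=np.array([.9928,.1201]);l=np.array([-.1201,.9928])
X=P[...,:2]@f;Y=P[...,:2]@l
m=(np.abs(Y)<.085)&(X>.57)&(X<.7)&(P[...,2]>.05)&(P[...,2]<.22)
A=np.c_[X[m],P[...,2][m]];print(len(A))
# ransac line
b=(0,);rng=np.random.default_rng(0)
for _ in range(400):
    i,j=rng.choice(len(A),2,0);t=A[j]-A[i];n=np.array([-t[1],t[0]])/max(1e-9,np.linalg.norm(t));k=(np.abs((A-A[i])@n)<.004).sum()
    if k>b[0]: b=(k,i,n)
q=A[np.abs((A-A[b[1]])@b[2])<.004];v=np.linalg.svd(q-q.mean(0))[2][0];print(b[0],'angle',np.degrees(np.arctan2(-v[1],v[0]))%180,q.min(0),q.max(0))
a=np.radians(-30.3);to(.6794-.165*np.cos(a),-.3276-.165*np.sin(a),.25,149.7)
"
```

```text
1906
1765 angle 57.68588280580002 [0.59549891 0.05719148] [0.69994062 0.21974512]
t 7.62 pos [0.4662 0.0556 0.3436] psi -173.39 tilt [-0.002 -0.    -1.   ] F [ 0.7 -0.1 -0.1] w 0.05 q [ 0.07 -0.15  2.08 -0.    1.21 -1.62]
units [-0.592 -5.101  1.561] roll -40.386 rows 5.161111474986061 30.365752406147013
```

View pics/t3.png

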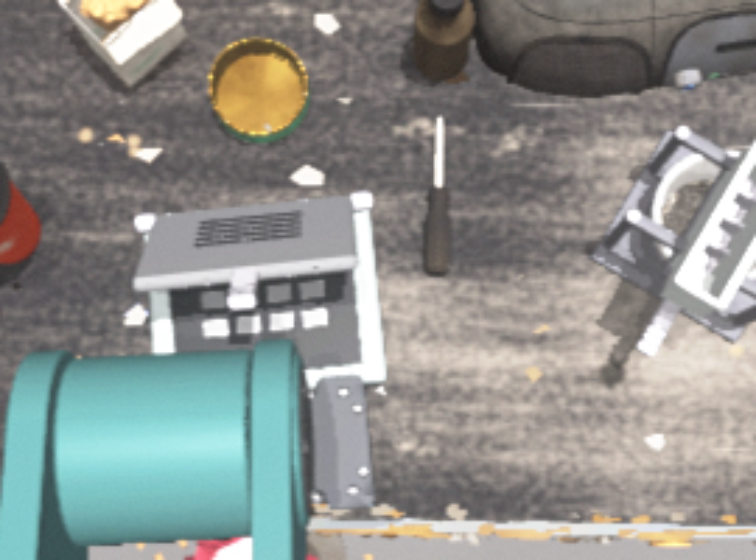

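```bash
python3 -c "
from h import *
p,d=cams.grab_frame('top')
P=cloud('top',d);f=np.array([.9928,.1201]);l=np.array([-.1201,.9928])
X=P[...,:2]@f;Y=P[...,:2]@l
for zh in (.15,.165):
    m=(np.abs(Y)<.08)&(np.abs(Y)>.02)&(X>.6)&(X<.7)&(P[...,2]>.065)&(P[...,2]<zh)
    A=np.c_[X[m],P[...,2][m]]
    c=A.mean(0);v=np.linalg.svd(A-c)[2][0];k=np.abs((A-c)@[-v[1],v[0]])<.006;A=A[k];c=A.mean(0);v=np.linalg.svd(A-c)[2][0]
    print(len(A),np.degrees(np.arctan2(-v[1],v[0]))%180)
m=(np.abs(Y)<.009)&(X>.55)&(X<.7)&(P[...,2]>.05);print('tongue max z',np.percentile(P[...,2][m],[98,99.5]),X[m].min())
"
```

```text
692 58.53172969741627
835 58.50806133472291
tongue max z [0.23142257 0.23278086] 0.5852055873076238
```

Emit:
drive_tool(
  translation=[
    [-0.1,-1.0,0],
    [-0.2,-2.0,0],
    [-0.35,-3.1,0],
    [-0.5,-4.1,0.3],
    [-0.6,-5.1,0.8],
  ],
  roll=[0.9,1.8,2.8,3.8,4.6],
)

```text
clock: 8.3
position: [0.5373, -0.2386, 0.2982]
eef_rot: [[-0.862, 0.507, 0.001], [0.507, 0.862, -0.0], [-0.001, 0.0, -1.0]]
contact_force: [1.3, -0.8, 0.8]
gripper_width: 0.0501
```

```bash
python3 -c "
from h import *
a=np.radians(-30.3);to(.6794-.165*np.cos(a),-.3276-.165*np.sin(a),.15,149.7)
"
```

```text
t 8.3 pos [ 0.5373 -0.2386  0.2982] psi 149.56 tilt [-0.001  0.    -1.   ] F [ 1.3 -0.8  0.8] w 0.0501 q [-0.46  0.11  1.91 -0.    1.12 -1.5 ]
units [-0.041 -0.086  2.471] roll -0.018 rows 2.3775318465936524 0.013494295109624483
```

Emit:
drive_tool(
  translation=[
    [-0.02,-0.09,0.9],
    [-0.04,-0.09,1.8],
    [-0.04,-0.09,2.4],
    [-0.04,-0.09,2.4],
  ],
  roll=[0,0,0,0],
)

```text
clock: 8.8
position: [0.5341, -0.2412, 0.1517]
eef_rot: [[-0.864, 0.503, -0.005], [0.503, 0.864, 0.003], [0.006, -0.0, -1.0]]
contact_force: [0.5, -0.1, 0.0]
gripper_width: 0.0498
```

```bash
python3 -c "
from h import *
a=np.radians(-30.3);f=np.array([np.cos(a),np.sin(a)])
O=np.array([.6794,-.3276])
wpic('w4',[(*(O-.13*f),.092),(*(O-.115*f),.092),(*(O-.094*f),.15)])
to(*(O-.165*f),.066,149.7)
"
```

```text
[(280, 269), (280, 285), (280, 351)]
t 8.85 pos [ 0.5352 -0.2417  0.154 ] psi 149.82 tilt [ 0.003 -0.    -1.   ] F [ 0.1 -0.1  0.1] w 0.0496 q [-0.46  0.29  1.99 -0.    0.87 -1.51]
units [-0.051 -0.024  1.466] roll 0.014 rows 1.4104491851524266 0.01086355944258162
```

View pics/w4.png

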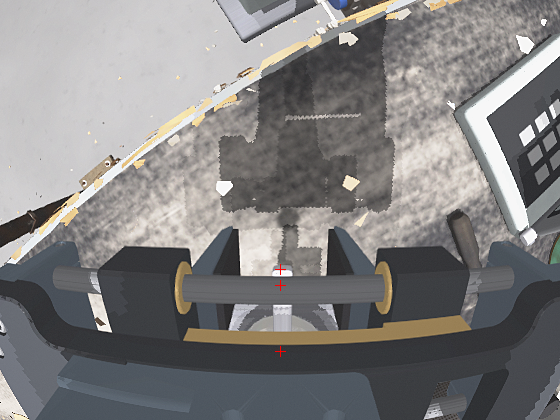

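Emit:
drive_tool(
  translation=[
    [-0.05,-0.01,0.7],
    [-0.05,-0.01,1.3],
    [-0.05,-0.01,1.45],
    [-0.3,-0.01,1.45],
    [-0.5,-0.01,1.45],
  ],
  roll=[0,0,0,0,0],
  gripper=40,
)

```text
clock: 9.48
position: [0.5633, -0.2585, 0.07]
eef_rot: [[-0.864, 0.503, 0.003], [0.503, 0.864, -0.001], [-0.003, 0.0, -1.0]]
contact_force: [-0.2, -0.0, 0.5]
gripper_width: 0.0404
```

```bash
cat >> h.py <<'E'
def fx():
    s=ctrl.sense();a=np.radians(-30.3);f=np.array([np.cos(a),np.sin(a)]);l=np.array([-f[1],f[0]])
    p=s["position"][:2]-[.6794,-.3276];print("feeder x,y",(p@f).round(4),(p@l).round(4),"z",s["position"][2].round(4),"F along f",(s["contact_force"][:2]@f).round(1),s["contact_force"].round(1),"w",round(s["gripper_width"],4))
E
python3 -c "
from h import *
fx()"
```

```text
feeder x,y -0.1351 0.0011 z 0.07 F along f -0.1 [-0.2 -0.   0.5] w 0.0404
```

Close on the handle.

Emit:
drive_tool(
  translation=[
    [0,0,0],
    [0,0,0],
    [0,0,0],
    [0,0,0],
  ],
  roll=[0,0,0,0],
  gripper=5,
)

```text
clock: 9.98
position: [0.5605, -0.2574, 0.0681]
eef_rot: [[-0.864, 0.503, -0.0], [0.503, 0.864, -0.0], [0.0, -0.0, -1.0]]
contact_force: [-4.3, -3.9, 3.1]
gripper_width: 0.0152
```

```bash
python3 -c "
from h import *
fx()"
```

```text
feeder x,y -0.1381 0.0007 z 0.0681 F along f -1.7 [-4.3 -3.9  3.1] w 0.0152
```

Emit:
drive_tool(
  translation=[
    [0.1,0,0],
    [0.2,0,0],
    [0.3,0,0],
    [0.4,0,0],
    [0.4,0,0],
  ],
  roll=[0,0,0,0,0],
)

```text
clock: 10.6
position: [0.5395, -0.2451, 0.0681]
eef_rot: [[-0.864, 0.503, -0.0], [0.503, 0.864, -0.0], [0.0, -0.0, -1.0]]
contact_force: [-3.8, -3.6, 3.9]
gripper_width: 0.0152
```

```bash
python3 -c "
from h import *
fx()
wpic('w5',[])
p,d=cams.grab_frame('top');cv2.imwrite('pics/t5.png',cv2.resize(p[130:260,320:450,::-1],None,fx=4,fy=4))
"
```

```text
feeder x,y -0.1624 0.0007 z 0.0681 F along f -1.5 [-3.8 -3.6  3.9] w 0.0152
[]
```

View pics/w5.png

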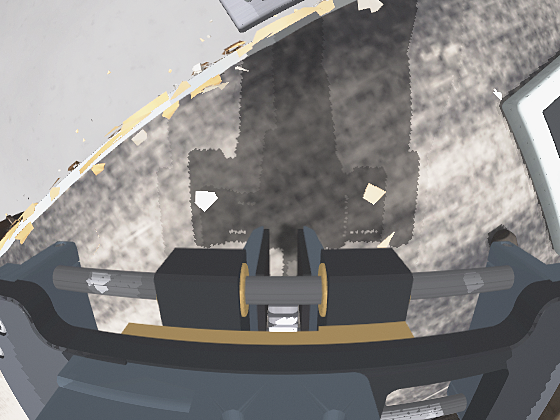

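View pics/t5.png

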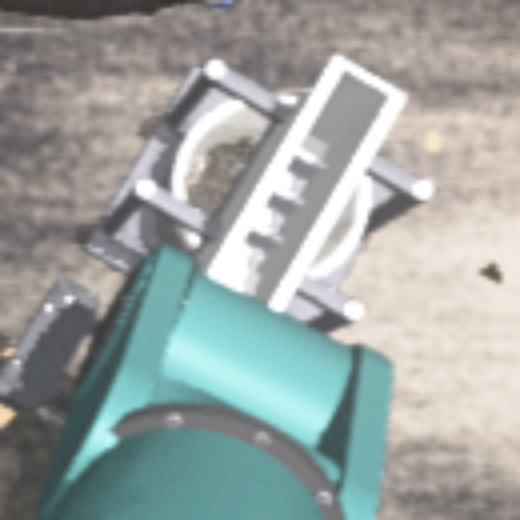

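Emit:
drive_tool(
  translation=[
    [0.15,0,0],
    [0.3,0,0],
    [0.45,0,0],
    [0.57,0,0],
    [0.57,0,0],
  ],
  roll=[0,0,0,0,0],
)

```text
clock: 11.32
position: [0.51, -0.2279, 0.0681]
eef_rot: [[-0.864, 0.503, -0.0], [0.503, 0.864, -0.0], [0.0, -0.0, -1.0]]
contact_force: [-4.6, -3.7, 4.7]
gripper_width: 0.0152
```

```bash
python3 -c "
from h import *
fx()
wpic('w6',[])
p,d=cams.grab_frame('top');cv2.imwrite('pics/t6.png',cv2.resize(p[130:260,320:450,::-1],None,fx=4,fy=4))
P=cloud('top',d)
a=np.radians(-30.3);f=np.array([np.cos(a),np.sin(a)]);l=np.array([-f[1],f[0]])
q=P[...,:2]-np.array([.6794,-.3276]);x=q@f;y=q@l
for c in (.039,.013,-.013,-.039):
    m=(np.abs(x-c)<.006)&(np.abs(y)<.007)&(d<1.19);print(c,np.sort((P[...,2][m]*1000).astype(int)))
"
```

```text
feeder x,y -0.1965 0.0007 z 0.0681 F along f -2.1 [-4.6 -3.7  4.7] w 0.0152
[]
0.039 [34 34]
0.013 []
-0.013 [ 99 102 103 105 105 106 106 106 107 107 108 108 108 109 109 109]
-0.039 [100 103 104 104 105 106 107 108 108 108 109 109 109 111 111]
```

View pics/w6.png

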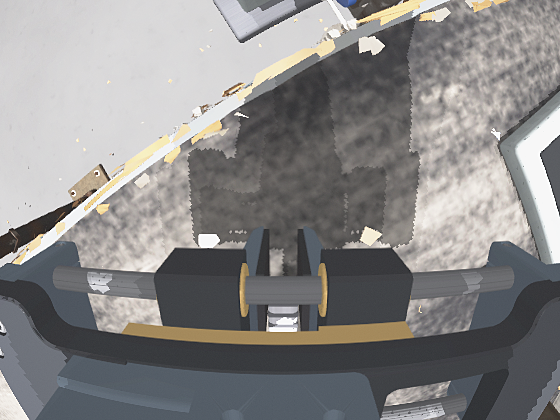

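View pics/t6.png

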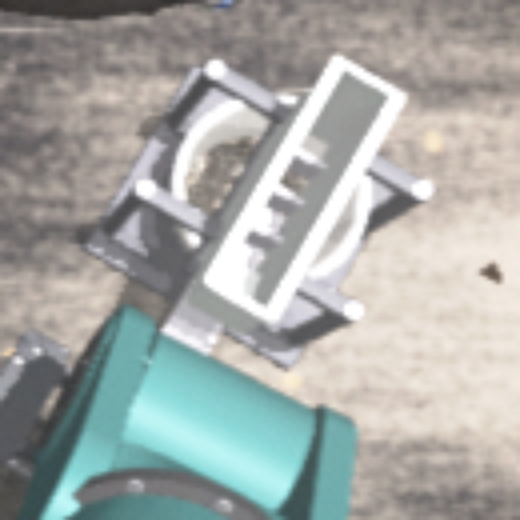

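```bash
cat > c.py <<'E'
from h import *
def cells(d):
    P=cloud('top',d)
    a=np.radians(-30.3);f=np.array([np.cos(a),np.sin(a)]);l=np.array([-f[1],f[0]])
    q=P[...,:2]-np.array([.6794,-.3276]);x=q@f;y=q@l
    for c in (.039,.013,-.013,-.039):
        m=(np.abs(x-c)<.008)&(np.abs(y)<.009)&(P[...,2]<.115);print(c,np.sort((P[...,2][m]*1000).astype(int)))
E
python3 -c "
from c import *
cells(np.load('top_d.npy'))
p,d=cams.grab_frame('top');print();cells(d)
fx()"
```

```text
0.039 [101 104 104 104 104 105 105 105 106 106 106 106 107 107 108 108 108 108
 109]
0.013 [102 102 102 102 103 104 105 105 105 106 106 106 107 107 108 108 108 109
 109 109]
-0.013 [102 102 103 103 104 104 105 105 106 106 106 106 106 107 108 108 108 109
 110 111 111]
-0.039 [  6   7   8 100 103 103 104 104 104 104 104 105 105 106 106 106 106 106
 107 107 107 108 108 109 109 109 110]

0.039 [31 33 34 34 35 35 38]
0.013 [33]
-0.013 [101 102 103 104 104 104 104 104 105 105 105 105 107 108 109 109 109 112]
-0.039 [  7   7  91 102 105 105 105 106 106 106 106 106 106 107 108 108 109 109
 109 109 110 112]
feeder x,y -0.1963 0.0007 z 0.0681 F along f -1.8 [-4.1 -3.4  5.2] w 0.0155
```

Emit:
drive_tool(
  translation=[
    [-0.2,0,0],
    [-0.45,0,0],
    [-0.7,0,0],
    [-0.9,0,0],
    [-0.97,0,0],
  ],
  roll=[0,0,0,0,0],
)

```text
clock: 12.1
position: [0.5607, -0.2575, 0.0679]
eef_rot: [[-0.864, 0.503, -0.001], [0.503, 0.864, 0.0], [0.001, -0.0, -1.0]]
contact_force: [-21.5, 6.8, 18.8]
gripper_width: 0.0156
```

Emit:
drive_tool(
  translation=[
    [-0.02,0,0],
    [-0.04,0,0],
    [-0.04,0,0],
  ],
  roll=[0,0,0],
)

```text
clock: 12.48
position: [0.5606, -0.2574, 0.0679]
eef_rot: [[-0.864, 0.503, -0.005], [0.503, 0.864, 0.003], [0.006, -0.0, -1.0]]
contact_force: [-19.6, 4.8, 21.8]
gripper_width: 0.0151
```

```bash
python3 -c "
from h import *
fx()"
```

```text
feeder x,y -0.138 0.0007 z 0.0679 F along f -19.3 [-19.6   4.8  21.8] w 0.0151
```

Emit:
drive_tool(
  translation=[
    [0.03,0,0],
    [0.03,0,0],
    [0.03,0,0],
  ],
  roll=[0,0,0],
)

```text
clock: 12.85
position: [0.5605, -0.2573, 0.068]
eef_rot: [[-0.864, 0.503, -0.002], [0.503, 0.864, 0.001], [0.002, -0.0, -1.0]]
contact_force: [-8.5, -1.7, 9.3]
gripper_width: 0.0151
```

Emit:
drive_tool(
  translation=[
    [0,0,0],
    [0,0,0],
    [0,0,0],
  ],
  roll=[0,0,0],
  gripper=40,
)

```text
clock: 13.22
position: [0.5614, -0.2574, 0.0678]
eef_rot: [[-0.864, 0.503, -0.0], [0.503, 0.864, 0.0], [0.0, 0.0, -1.0]]
contact_force: [0.2, 0.8, 0.2]
gripper_width: 0.0395
```

Emit:
drive_tool(
  translation=[
    [0.4,0,0],
    [0.9,0,0],
    [1.1,0,-0.6],
    [1.3,0,-1.4],
    [1.5,0,-2.3],
  ],
  roll=[0,0,0,0,0],
)

```text
clock: 13.85
position: [0.4829, -0.2118, 0.207]
eef_rot: [[-0.864, 0.503, -0.001], [0.503, 0.864, 0.001], [0.001, 0.0, -1.0]]
contact_force: [0.6, 0.4, 0.5]
gripper_width: 0.04
```

Emit:
drive_tool(
  translation=[
    [0.2,0,-0.9],
    [0.2,0,-1.8],
    [0.2,0,-2.5],
    [0.2,0,-2.5],
  ],
  roll=[0,0,0,0],
)

```text
clock: 14.35
position: [0.4744, -0.2067, 0.3593]
eef_rot: [[-0.865, 0.503, 0.005], [0.503, 0.865, -0.002], [-0.006, 0.001, -1.0]]
contact_force: [0.0, 0.8, -0.5]
gripper_width: 0.04
```

```bash
python3 -c "
from c import *
fx()
p,d=cams.grab_frame('top');cells(d)
cv2.imwrite('pics/t7.png',cv2.resize(p[100:300,100:450,::-1],None,fx=2.2,fy=2.2))
p,d=cams.grab_frame('scene');cv2.imwrite('pics/s7.png',p[:,:,::-1])
wpic('w7',[])
"
```

```text
feeder x,y -0.2379 0.0009 z 0.3593 F along f -0.4 [ 0.   0.8 -0.5] w 0.04
0.039 [86 86 88 88 90 91 91 92 92 93 94 95]
0.013 [86 88 88 90 90 91 91 91 92 92 93 94]
-0.013 [101 101 102 103 103 104 104 105 105 105 105 106 106 106 106 106 106 108
 108 108 109 109 109]
-0.039 [  6   8   8  10  93 101 102 102 102 102 102 103 103 104 104 106 106 106
 107 107 107 107 107 107 107 108 108 109 109 112]
[]
```

View pics/t7.png

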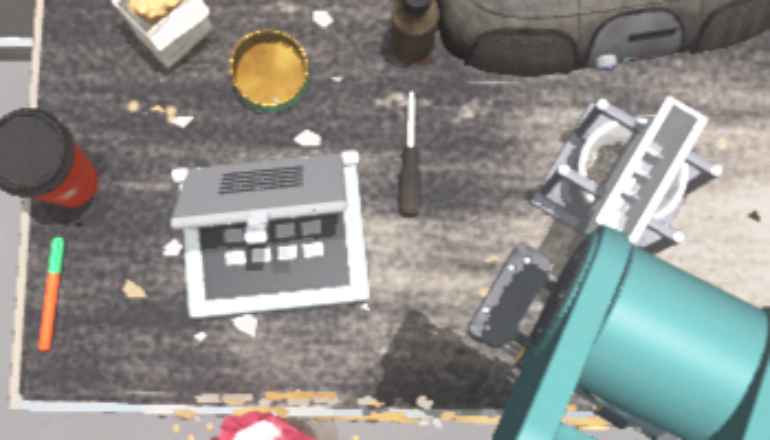

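View pics/w7.png

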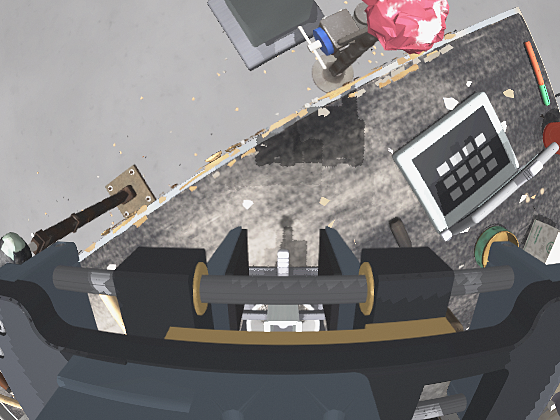

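Emit:
drive_tool(
  translation=[
    [0.3,0.9,-0.1],
    [0.3,1.8,-0.2],
    [0.3,2.8,-0.2],
    [0.3,3.6,-0.2],
    [0.3,3.6,-0.2],
  ],
  roll=[0,0,0,0,0],
)

```text
clock: 15.12
position: [0.5666, -0.0082, 0.3659]
eef_rot: [[-0.866, 0.5, -0.003], [0.5, 0.866, 0.0], [0.003, -0.001, -1.0]]
contact_force: [-0.3, -0.1, -0.6]
gripper_width: 0.0403
```

```bash
python3 -c "
from c import *
s=ctrl.sense();print(s['position'],s['clock'])
p,d=cams.grab_frame('top');cells(d)
cv2.imwrite('pics/t8.png',cv2.resize(p[130:250,330:450,::-1],None,fx=4.5,fy=4.5,interpolation=cv2.INTER_CUBIC))
P=cloud('top',d);a=np.radians(-30.3);f=np.array([np.cos(a),np.sin(a)]);l=np.array([-f[1],f[0]])
for n,D in (('before',np.load('top_d.npy')),('now',d)):
    P=cloud('top',D);q=P[...,:2]-np.array([.6794,-.3276]);x=q@f;y=q@l
    m=(np.abs(y)<.012)&(x<-.095)&(x>-.25)&(P[...,2]>.08)&(P[...,2]<.1);print(n,m.sum(),'handle tip',np.sort(x[m])[:3])
f=np.array([.9928,.1201]);l=np.array([-.1201,.9928]);P=cloud('top',d)
X=P[...,:2]@f;Y=P[...,:2]@l
m=(np.abs(Y)<.08)&(np.abs(Y)>.02)&(X>.6)&(X<.7)&(P[...,2]>.065)&(P[...,2]<.16)
A=np.c_[X[m],P[...,2][m]];c=A.mean(0);v=np.linalg.svd(A-c)[2][0];A=A[np.abs((A-c)@[-v[1],v[0]])<.006];v=np.linalg.svd(A-A.mean(0))[2][0];print(len(A),np.degrees(np.arctan2(-v[1],v[0]))%180)
for t in ['driver_small','coffee_cup','marker']:
    r=spotter.cut_out('top',t);print(t,[(q['p'],q['xy']) for q in r[:1]])
"
```

```text
[ 0.56662563 -0.00815259  0.36586939] 15.125
0.039 [89 90 90 90 90 91 91 92 92 92 95]
0.013 [87 88 88 89 90 91 91 91 91 91 92 92 93 93]
-0.013 [100 103 103 104 105 105 105 105 105 106 106 106 106 106 108 108 109 109
 109 109 110 110 111]
-0.039 [  5   7   7  10  89 102 102 103 103 104 104 104 105 105 105 106 106 106
 106 107 107 107 107 107 107 108 108 109 109 109]
before 103 handle tip [-0.1301395  -0.13002645 -0.12994317]
now 101 handle tip [-0.13019634 -0.13013271 -0.12980561]
0 0.0
driver_small []
coffee_cup [(0.7, [119.6, 170.7])]
marker []<string>:13: RuntimeWarning: Mean of empty slice.
  ret = um.true_divide(
```

View pics/t8.png

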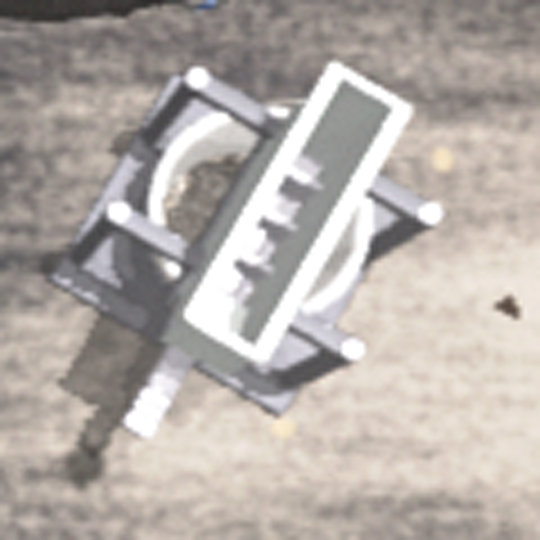

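```bash
python3 -c "
from h import *
s=ctrl.sense();print(s['contact_force'],s['dq'].round(3));print(ctrl.sign_off())"
```

```text
[ 0.15605023 -0.98167594 -0.00135272] [-0.008 -0.008 -0.002  0.001  0.002  0.001]
the job is handed in; nothing more can be done
None
```

The job is done and handed in at about 15 s of the 61 s allowed.

- **Screen:** I raised it by its tongue and let it go. The grip geometry put it at 60.0°. A depth fit after release gave 58.5° (a first, cruder fit gave 57.7°). All three lie within the 54–66° band. My last angle check failed because the arm hid the screen, so I rely on the picture taken just before, which shows it still standing.
- **Slide:** I pulled it out about 58 mm, and depth showed the two rear cells empty and the two front balls still in. I then pushed it back to its stop at about 20 N. The handle tip measured -130 mm both before and after, so it is shut.
- **Balls:** Both front balls are in their cells, with their tops at about 108 mm. The rear cells show only the slide's floor. I did not see the two rear balls in the tub directly. Readings of 31–38 mm below their cells while the slide was open were the only sign of them.
- **Other things:** The last picture in which all three show has the screwdriver, cup and marker where they were. In the final detection only the cup was found, in its place; the other two were not reported.
- **Approach to the feeder:** The drive only allows shifts and roll, so I could not lean the gripper back as described. I gripped the last few millimetres of the handle with the tool upright instead. That kept the gripper's body about 6 mm clear of the feeder's head by my reckoning, and the highest force I read was about 30 N.
- **At hand-in:** The arm stood clear at about 0.37 m height, with no contact force.

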